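# Set out the titration flasks in their spill dishes

## Task

The sample jar is standing in the large spill dish: first move it onto the middle of the square cork mat. Then stand the three stoppered conical flasks upright and roughly centred in the round spill dishes, each in the dish of its own size, starting with the large one, then the medium, then the small. Set everything down gently, let go of it, and leave the beaker and the reagent bottle where they stand.

Things in the scene. Friction and masses are not known exactly. Their poses are not given: they have to be found in the camera images.
- jar_mid (a point): Centre (half-way up) of the capped sample jar that stands in the large dish at the start: squat amber glass cylinder with a flat white cap, 66 mm high, 48 mm across (cap 51 mm, the top 16 mm). Loose, upright, z up.
- mat: Square cork mat, 110 x 110 x 6 mm, fixed to the bench at any yaw. Origin: centre of its underside, on the bench; x and y along its sides, z up.
- flask_large_mid (a point): Centre (half-way up, on the axis) of the large conical flask: clear glass, upright, closed with a black rubber bung. 160 mm high overall with the bung, base 84 mm across; the cone narrows to a straight neck 30 mm across, which runs from 20 to 65 mm above this point; the bung, 27 mm across, is the 15 mm above that. Loose, z up. Best gripped by the neck from above.
- flask_medium_mid (a point): Centre (half-way up, on the axis) of the medium conical flask: clear glass, upright, closed with a black rubber bung. 120 mm high overall with the bung, base 64 mm across; the cone narrows to a straight neck 24 mm across, which runs from 12 to 46 mm above this point; the bung, 21 mm across, is the 14 mm above that. Loose, z up. Best gripped by the neck from above.
- flask_small_mid (a point): Centre (half-way up, on the axis) of the small conical flask: clear glass, upright, closed with a black rubber bung. 100 mm high overall with the bung, base 49 mm across; the cone narrows to a straight neck 22 mm across, which runs from 5 to 36 mm above this point; the bung, 19 mm across, is the 14 mm above that. Loose, z up. Best gripped by the neck from above.
- dish_large: The largest of the three shallow round grey spill dishes, fixed to the bench: outer diameter 110 mm, rim 12 mm high, wall 3 mm, so 104 mm across inside; floor 4 mm thick. Origin: centre of its underside, on the bench; z up.
- dish_medium: The middle-sized of the three shallow round grey spill dishes, fixed to the bench: outer diameter 88 mm, rim 12 mm high, wall 3 mm, so 82 mm across inside; floor 4 mm thick. Origin: centre of its underside, on the bench; z up.
- dish_small: The smallest of the three shallow round grey spill dishes, fixed to the bench: outer diameter 70 mm, rim 12 mm high, wall 3 mm, so 64 mm across inside; floor 4 mm thick. Origin: centre of its underside, on the bench; z up.
- beaker_mid (a point): Centre (half-way up) of an open glass beaker, 90 mm high, about 70 mm across; loose, not part of the job.
- bottle_mid (a point): Centre (half-way up) of a cylindrical glass reagent bottle with a paper band and black cap, 145 mm high, 62 mm across; loose, not part of the job.
Mind the look-alikes: they are no part of the job. What is shaped like the part that bears flask_large_mid but red is not meant.

How it is judged:
By the outcome, as a careful person would: the job done as asked, in the order asked, and still so for the second after the job is handed in, with the robot touching nothing.
It also fails if it takes over 128 s, if anything falls off the work surface, if the arm or the gripper's body presses on something with over 40 N, if the wrist force passes 120 N, or if a joint passes its speed limit or range.

## Robot

A 6-joint arm with a two-finger parallel gripper is mounted at the origin on the work surface. World frame = base frame: x ahead of the robot, y to its left, z up, the work surface at z = 0. Lengths are in m, angles in rad, forces in N, time in s.
With the tool pointing down it reaches from about 0.375 to 0.975 m from the base axis. Payload 3.8 kg.
Tool frame: the origin (TCP) lies midway between the tips of the shut fingers; the grasp point (between the pads) lies 19 mm behind it; x points along the fingers, z is the direction in which the jaws open and shut, and the axes are right-handed (so a half turn about x gives the same grasp; the last joint's range is limited). The gripper opens to 85 mm and grips with 20 to 120 N. Pads are 22 mm wide; open, the fingers measure 114 mm over their backs; the gripper's body (76 mm by 85 mm) begins 54 mm behind the grasp point. The pads swing forward as they close: fully open they stand 13 mm farther back than shut.
Start: joints at [-1.285, 0.264, 1.604, -0, 1.274, -0.037], TCP at [0.214, -0.64, 0.207] pointing down, gripper open.
Joint ranges: [-2.63, 2.63], [-0.94, 2.18], [0.31, 2.57], [-1.31, 4.45], [0, 2.66], [-2.55, 2.55]. Speed limits (rad/s): [2.57, 2.57, 3.14, 3.14, 3.14, 3.14].

## Interface

Orientations are given as a rotation vector (axis times angle).
In Python, from workcell import * gives the robot as it stands. The module is installed in compiled form; this text tells all that it offers.
- The arm moves only by the tool carry_out, never from a script. Its arguments are lists of equal length, an entry for each row: "offset": the shift along the tool's x, y, z in cm, a list of three; "delta_rot": the turn, a rotation vector about the tool's x, y, z in degrees, a list of three. A call has exactly 5 rows; each row shifts and turns the commanded pose from where the row before left it, along the tool's axes as they then stand; what a row does not reach is not made up. A row lasts 1/12 s, in which the tool goes at most 41.7 mm and 7.16 degrees, less where a joint would pass 70% of its speed; a pose out of reach is approached as far as the arm can. A call is refused whole if a number of a shift passes 4.17 or a number of a turn 7.16, either way. A call with a gripper value outside its range is refused whole. "fingers" is the opening, from -1 (shut) to 1 (fully open), set as the call begins (left out, the last holds). The fingers move at their own pace and stop on an object; "newtons" is the grip in N (left out, the last holds). Time passes only in rows, so rows that do not move let the fingers close, or fill a call up. It gives the time, the measured TCP pose, the force and the opening at its end, in the units of the state.
- read_state(): the state, without advancing time (a new reading comes with each control period).
- read_camera(name): name is "side" or "top" or "wrist"; returns (picture, depth): 384x512x3 uint8, red, green, blue; 384x512 float32, m along the optical axis (not along the pixel's ray), 0 where there is no reading.
- get_calibration(name): a dict with "fx", "fy", "cx", "cy" (pixels), "R" (3x3) and "t" (3): a world point X has camera coordinates R X + t; the wrist camera has in their place "mount" (4x4, takes a point from camera to tool coordinates, whose origin is the TCP and whose axes are the tool frame's). Camera axes: x right, y down, z forward; pixel columns grow to the right and rows downward; lengths in m; the calibration is good to about 2 mm. A picture is of the moment at which its call begins: read the wrist's pose just before it. get_calibration takes no time and is no camera call.
- finish_job(): hands the job in, once; it reports no verdict.
The state is a dict: "time": time; "q": joint angles; "joint_vel": joint speeds; "joint_torque": joint torques, N m; "tool_pos": TCP position; "tcp_rot": TCP orientation; "wrist_force": force on the tool from outside, world axes, zero at the start; "torque": the same for the moment, N m; "width": opening from 0.0 (shut) to 1.0 (fully open).
Only numpy, scipy, OpenCV 4.12 (cv2) and the standard library are available. Lean on these libraries where they do the work, as an engineer would, in place of code of your own. Each camera call takes 0.05 s, during which the arm holds its last target. There are 200 camera calls.

## Working session

There is one attempt and no reset: what is moved stays moved. The work goes in short steps, Python scripts to look and compute and a tool call to move; the robot and the scene stay as the last step left them, time stands still between calls to the robot, and variables do not carry over. Pictures are saved under pics/ and viewed, about 12 in all and at most 16, crops included, and the job is handed in when it is done.

Besides the shell and the picture viewer there is one more tool, called by a JSON object that holds its "name" and its "arguments". carry_out: Moves the arm, as the interface text tells. Its arguments: {"type":"object","properties":{"offset":{"type":"array"},"delta_rot":{"type":"array"},"fingers":{"type":"number"},"newtons":{"type":"number"}},"required":["offset","delta_rot"]}

```bash
mkdir -p pics
cat > h.py <<'E'
from workcell import *
import numpy as np, cv2
from scipy.spatial.transform import Rotation as Ro
def snap(name):
    s=read_state(); p,d=read_camera(name); c=get_calibration(name)
    np.savez(f'{name}.npz',p=p,d=d,pos=s['tool_pos'],rot=s['tcp_rot'])
    return p,d
def cloud(name):
    f=np.load(f'{name}.npz'); c=get_calibration(name); d=f['d']
    v,u=np.indices(d.shape); X=np.stack([(u-c['cx'])/c['fx']*d,(v-c['cy'])/c['fy']*d,d],-1)
    if 'mount' in c:
        m=np.array(c['mount']); X=X@m[:3,:3].T+m[:3,3]
        X=X@Ro.from_rotvec(f['rot']).as_matrix().T+f['pos']
    else: X=(X-np.array(c['t']))@np.array(c['R'])
    X[d==0]=np.nan
    return f['p'],X
E
python3 - <<'E'
from h import *
s=read_state(); print({k:np.round(v,3) for k,v in s.items()})
print(Ro.from_rotvec(s['tcp_rot']).as_matrix().round(3))
for n in ('top','side'):
    p,d=snap(n); cv2.imwrite(f'pics/{n}0.png',p[...,::-1])
    c=get_calibration(n); print(n,c['fx'],np.round(-np.array(c['R']).T@c['t'],3),np.round(c['R'],2).tolist())
print(np.round(get_calibration('wrist')['mount'],3))
E
```

```text
{'time': np.float64(0.0), 'q': array([-1.285,  0.265,  1.605,  0.   ,  1.274, -0.037]), 'joint_vel': array([ 0.001,  0.   ,  0.002,  0.001, -0.001, -0.   ]), 'joint_torque': array([ 2.0000e-03, -5.1511e+01, -3.6732e+01, -0.0000e+00,  1.3000e-02,
        0.0000e+00]), 'tool_pos': array([ 0.214, -0.639,  0.205]), 'tcp_rot': array([ 0.97 ,  1.347, -0.967]), 'wrist_force': array([ 0.695, -0.112, -0.226]), 'torque': array([ 0.036, -0.004, -0.015]), 'width': np.float64(0.995)}
[[-0.001  0.948  0.317]
 [ 0.002  0.317 -0.948]
 [-1.     0.    -0.002]]
top 427.15012443334126 [ 0.34  -0.02   1.256] [[0.0, -1.0, -0.01], [-0.98, -0.0, -0.19], [0.19, 0.01, -0.98]]
side 490.9053541323844 [0.393 1.148 0.77 ] [[-0.98, -0.18, 0.02], [-0.11, 0.51, -0.86], [0.15, -0.84, -0.52]]
[[ 0.001 -0.275  0.961 -0.168]
 [ 0.    -0.961 -0.275  0.071]
 [ 1.     0.001 -0.001 -0.   ]
 [ 0.     0.     0.     1.   ]]
```

View pics/top0.png

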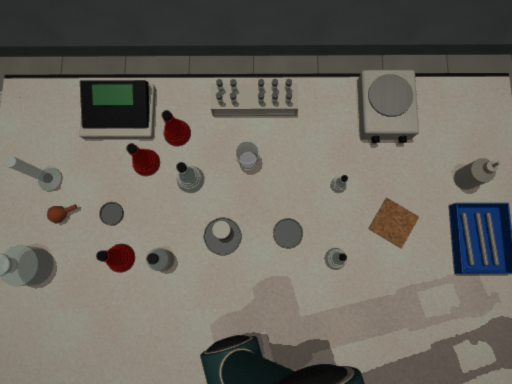

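View pics/side0.png

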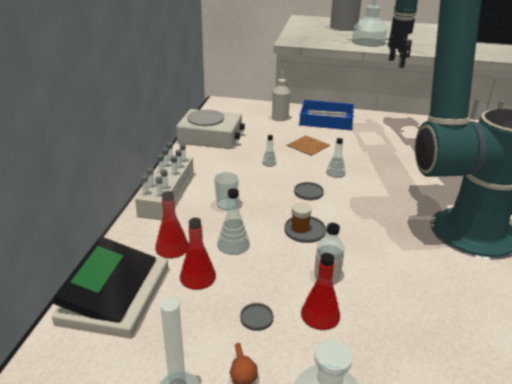

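The top view shows the jar in the large dish (222,236), the medium dish (288,233), the small dish (111,213) and the mat (394,222). The beaker is at (247,154) and the bottle at (160,259).

Candidates for the large flask are the clear one at (188,178) and the red ones at (175,130), (145,160) and (119,257). The clear one fits, because red is excluded. The other two clear flasks are at (336,258) and (340,184); their heights will tell which is medium and which is small.

```bash
cat > m.py <<'E'
from h import *
p,X=cloud('top')
hsv=cv2.cvtColor(p,cv2.COLOR_RGB2HSV)
def rep(n,u0,u1,v0,v1,f):
    q=X[v0:v1,u0:u1].reshape(-1,3); c=p[v0:v1,u0:u1].reshape(-1,3).astype(int)
    m=f(q,c)&np.isfinite(q[:,2]); q=q[m]
    print(n,m.sum(),'med',np.median(q,0).round(4),'mid',((q.min(0)+q.max(0))/2).round(4),'ext',(q.max(0)-q.min(0)).round(3),'maxz',q[:,2].max().round(3))
dark=lambda q,c:(c.max(1)<60)&(q[:,2]>.06)
rep('L',172,206,158,195,dark); rep('A',322,352,242,272,dark); rep('B',328,352,170,198,dark); rep('bottle',144,178,242,274,dark)
rep('jarcap',208,236,216,246,lambda q,c:(q[:,2]>.06))
gray=lambda q,c:(c.max(1)<130)&(c.max(1)-c.min(1)<25)&(q[:,2]<.02)
rep('dL',195,250,210,262,gray); rep('dM',268,308,212,254,gray); rep('dS',94,128,197,230,gray)
rep('mat',362,425,192,252,lambda q,c:(c[:,0]-c[:,2]>50))
rep('beaker',232,264,136,172,lambda q,c:(q[:,2]>.07))
m=((hsv[...,1]>90)&(p[...,0]>90)).astype(np.uint8); m[:, :362]=0; m[:,425:]=0;m[:192]=0;m[252:]=0
b=cv2.boxPoints(cv2.minAreaRect(cv2.findNonZero(m))); print(b)
for u,v in b: print(X[int(v),int(u)].round(3))
E
python3 m.py
python3 - <<'E'
import cv2,numpy as np
i=cv2.imread('pics/top0.png'); s=cv2.imread('pics/side0.png')
a=cv2.resize(i[140:280,90:270],None,fx=3,fy=3); b=cv2.resize(s[120:260,200:360],None,fx=3,fy=3)[:, :250]
cv2.imwrite('pics/crop1.png',np.hstack([a,b]))
E
```

```text
L 77 med [0.6154 0.1888 0.1588] mid [0.6163 0.1886 0.1565] ext [0.024 0.023 0.017] maxz 0.165
A 48 med [ 0.3821 -0.2359  0.1191] mid [ 0.3825 -0.237   0.1145] ext [0.016 0.019 0.021] maxz 0.125
B 37 med [ 0.5994 -0.2529  0.0993] mid [ 0.5994 -0.2526  0.0956] ext [0.016 0.017 0.016] maxz 0.103
bottle 105 med [0.3775 0.2575 0.1435] mid [0.3777 0.2587 0.1351] ext [0.026 0.026 0.029] maxz 0.149
jarcap 261 med [0.4602 0.0885 0.0688] mid [0.4592 0.0887 0.0687] ext [0.048 0.05  0.016] maxz 0.077
dL 892 med [0.437  0.0878 0.0032] mid [0.4474 0.0916 0.0053] ext [0.112 0.112 0.024] maxz 0.017
dM 748 med [ 0.4556 -0.1     0.0037] mid [ 0.4564 -0.0998  0.0051] ext [0.088 0.088 0.025] maxz 0.018
dS 495 med [0.5139 0.4224 0.0032] mid [0.5147 0.4219 0.0037] ext [0.072 0.072 0.025] maxz 0.016
mat 1306 med [ 0.4876 -0.4113  0.0056] mid [ 0.4865 -0.4102  0.0054] ext [0.142 0.141 0.016] maxz 0.013
beaker 156 med [0.6875 0.0192 0.0865] mid [0.6755 0.018  0.0826] ext [0.069 0.065 0.024] maxz 0.095
[[367.84454 228.40932]
 [386.08807 197.13472]
 [419.10364 216.39378]
 [400.8601  247.66838]]
[ 0.472 -0.337 -0.007]
[ 0.563 -0.395  0.001]
[ 0.507 -0.49  -0.004]
[ 0.415 -0.427  0.004]
```

View pics/crop1.png

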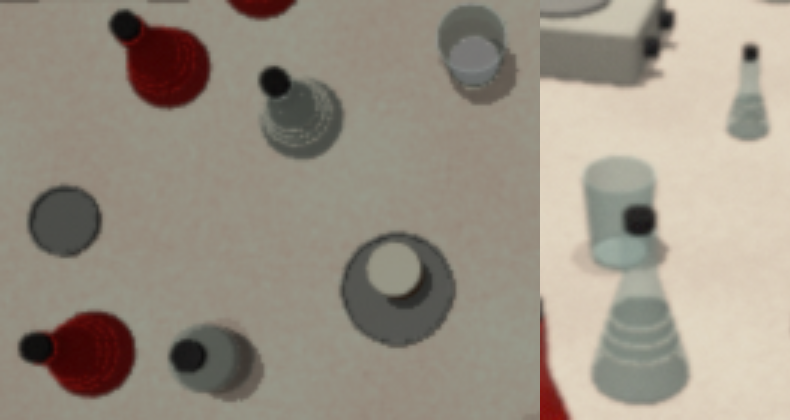

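Crop check: the clear graduated flask at (188,178) is the large one, with its bung at z≈0.16. The bung heights show that A at (336,258) is the medium (0.12) and B at (340,184) is the small (0.10). First I move over the jar.

```bash
cat > go.py <<'E'
from h import *
import sys
# usage: go.py x y z -> shift in tool axes (cm) from measured pose
s=read_state(); R=Ro.from_rotvec(s['tcp_rot']).as_matrix()
print('t',round(float(s['time']),2),'pos',np.round(s['tool_pos'],4),'w',round(float(s['width']),3),'F',np.round(s['wrist_force'],1),'q',np.round(s['q'],2),'xax',R[:,0].round(3),'zax',R[:,2].round(3))
if len(sys.argv)>3: print('d',(R.T@(np.array(sys.argv[1:4],float)-s['tool_pos'])*100).round(2))
E
echo ok
```

```text
ok
```

{"name": "carry_out", "arguments": {"offset": [[0, 2.32, -3.06], [0, 2.32, -3.06], [0, 2.32, -3.06], [0, 2.32, -3.06], [0, 2.32, -3.06]], "delta_rot": [[0, 0, 0], [0, 0, 0], [0, 0, 0], [0, 0, 0], [0, 0, 0]], "fingers": 1, "newtons": 30}}

```text
time: 0.52
tool_pos: [0.2755, -0.4562, 0.206]
tcp_rot: [0.969, 1.346, -0.968]
wrist_force: [1.1, 0.3, 0.4]
width: 0.998
```

{"name": "carry_out", "arguments": {"offset": [[0, 2.32, -3.06], [0, 2.32, -3.06], [0, 2.32, -3.06], [0, 2.32, -3.06], [0, 2.32, -3.06]], "delta_rot": [[0, 0, 0], [0, 0, 0], [0, 0, 0], [0, 0, 0], [0, 0, 0]]}}

```text
time: 0.93
tool_pos: [0.3369, -0.2744, 0.2064]
tcp_rot: [0.969, 1.345, -0.969]
wrist_force: [0.6, 0.2, 0.9]
width: 0.997
```

{"name": "carry_out", "arguments": {"offset": [[0, 2.32, -3.06], [0, 2.32, -3.06], [0, 2.32, -3.06], [0, 2.32, -3.06], [0, 2.32, -3.06]], "delta_rot": [[0, 0, 0], [0, 0, 0], [0, 0, 0], [0, 0, 0], [0, 0, 0]]}}

```text
time: 1.35
tool_pos: [0.3984, -0.0925, 0.2066]
tcp_rot: [0.968, 1.345, -0.968]
wrist_force: [0.6, -0.1, -0.3]
width: 1.001
```

{"name": "carry_out", "arguments": {"offset": [[0, 2.32, -3.06], [0, 2.32, -3.06], [0, 2.32, -3.06], [0, 1.5, -2.0], [0, 0, 0]], "delta_rot": [[0, 0, 0], [0, 0, 0], [0, 0, 0], [0, 0, 0], [0, 0, 0]]}}

```text
time: 1.77
tool_pos: [0.444, 0.0425, 0.2066]
tcp_rot: [0.966, 1.348, -0.963]
wrist_force: [0.3, -1.1, 0.4]
width: 0.996
```

Motion tracks well. I'll take one wrist look before going down.

```bash
cat > w.py <<'E'
from h import *
import sys
p,d=snap('wrist'); cv2.imwrite('pics/'+sys.argv[1]+'.png',p[...,::-1])
E
python3 w.py w1
python3 - <<'E'
from h import *
p,X=cloud('wrist'); c=p.astype(int)
m=(X[...,2]>.06)&(X[...,2]<.08)&(np.hypot(X[...,0]-.46,X[...,1]-.088)<.05)
q=X[m]; print('cap',m.sum(),q.mean(0).round(4),((q.min(0)+q.max(0))/2).round(4),(q.max(0)-q.min(0)).round(3))
E
python3 go.py .4597 .0886 .018
```

```text
cap 1957 [0.4618 0.0911 0.0703] [0.4611 0.0913 0.0667] [0.05  0.05  0.012]
t 1.82 pos [0.4433 0.0404 0.2064] w 1.003 F [0.5 0.1 0.1] q [ 0.03 -0.18  2.07  0.    1.26  1.28] xax [-0.001  0.    -1.   ] zax [ 0.322 -0.947 -0.   ]
d [18.84  3.12 -4.03]
```

View pics/w1.png

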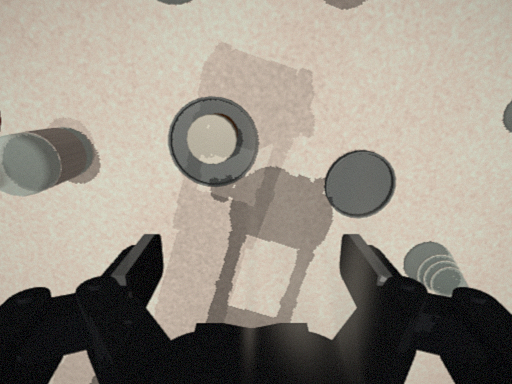

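The wrist view shows the jar cap at (213,138), centred in the jaws' plane. Its measured position agrees with the top view to 2.5 mm, so I'll use (.461,.090).

{"name": "carry_out", "arguments": {"offset": [[0, 1.64, -2.06], [0, 1.64, -2.06], [3.5, 0, 0], [3.5, 0, 0], [3, 0, 0]], "delta_rot": [[0, 0, 0], [0, 0, 0], [0, 0, 0], [0, 0, 0], [0, 0, 0]]}}

```text
time: 2.23
tool_pos: [0.4609, 0.087, 0.1053]
tcp_rot: [0.968, 1.344, -0.969]
wrist_force: [-0.3, 0.4, -0.4]
width: 0.997
```

{"name": "carry_out", "arguments": {"offset": [[2.5, 0, 0], [2.5, 0, 0], [2, 0, 0], [1.2, 0, 0], [0.6, 0, 0]], "delta_rot": [[0, 0, 0], [0, 0, 0], [0, 0, 0], [0, 0, 0], [0, 0, 0]]}}

```text
time: 2.65
tool_pos: [0.4588, 0.0863, 0.0163]
tcp_rot: [0.967, 1.348, -0.973]
wrist_force: [-0.2, -1.2, -0.0]
width: 1.002
```

{"name": "carry_out", "arguments": {"offset": [[0, 0, 0], [0, 0, 0], [0, 0, 0], [0, 0, 0], [0, 0, 0]], "delta_rot": [[0, 0, 0], [0, 0, 0], [0, 0, 0], [0, 0, 0], [0, 0, 0]], "fingers": -1}}

```text
time: 3.07
tool_pos: [0.4629, 0.0879, 0.0202]
tcp_rot: [0.969, 1.342, -0.966]
wrist_force: [0.4, -0.9, 3.0]
width: 0.586
```

{"name": "carry_out", "arguments": {"offset": [[0, 0, 0], [0, 0, 0], [0, 0, 0], [0, 0, 0], [0, 0, 0]], "delta_rot": [[0, 0, 0], [0, 0, 0], [0, 0, 0], [0, 0, 0], [0, 0, 0]]}}

```text
time: 3.48
tool_pos: [0.4628, 0.0879, 0.0202]
tcp_rot: [0.969, 1.343, -0.966]
wrist_force: [-0.4, -1.8, 7.6]
width: 0.582
```

{"name": "carry_out", "arguments": {"offset": [[0, 0, 0], [0, 0, 0], [0, 0, 0], [0, 0, 0], [0, 0, 0]], "delta_rot": [[0, 0, 0], [0, 0, 0], [0, 0, 0], [0, 0, 0], [0, 0, 0]]}}

```text
time: 3.9
tool_pos: [0.4628, 0.0879, 0.0201]
tcp_rot: [0.969, 1.343, -0.966]
wrist_force: [0.4, -1.7, 6.3]
width: 0.587
```

```bash
python3 go.py .4865 -.410 .2
```

```text
t 3.9 pos [0.4628 0.0879 0.0201] w 0.587 F [ 0.4 -1.7  6.3] q [ 0.14  0.08  2.2  -0.    0.86  1.38] xax [ 0.003 -0.    -1.   ] zax [ 0.318 -0.948  0.001]
d [-17.98 -13.52  47.98]
```

{"name": "carry_out", "arguments": {"offset": [[-1, 0, 0], [-3, 0, 0], [-4, 0, 0], [-4, 0, 0], [-4, 0, 0]], "delta_rot": [[0, 0, 0], [0, 0, 0], [0, 0, 0], [0, 0, 0], [0, 0, 0]]}}

```text
time: 4.32
tool_pos: [0.46, 0.0879, 0.1803]
tcp_rot: [0.967, 1.346, -0.969]
wrist_force: [1.3, 0.6, -1.2]
width: 0.591
```

{"name": "carry_out", "arguments": {"offset": [[-2, -0.5, 1.5], [0, -0.96, 3.4], [0, -0.96, 3.4], [0, -0.96, 3.4], [0, -0.96, 3.4]], "delta_rot": [[0, 0, 0], [0, 0, 0], [0, 0, 0], [0, 0, 0], [0, 0, 0]]}}

```text
time: 4.73
tool_pos: [0.4675, -0.0701, 0.1994]
tcp_rot: [0.968, 1.345, -0.967]
wrist_force: [1.8, 0.2, -1.3]
width: 0.589
```

{"name": "carry_out", "arguments": {"offset": [[0, -0.96, 3.4], [0, -0.96, 3.4], [0, -0.96, 3.4], [0, -0.96, 3.4], [0, -0.96, 3.4]], "delta_rot": [[0, 0, 0], [0, 0, 0], [0, 0, 0], [0, 0, 0], [0, 0, 0]]}}

```text
time: 5.15
tool_pos: [0.4757, -0.2468, 0.1989]
tcp_rot: [0.969, 1.345, -0.968]
wrist_force: [0.2, 0.6, -0.4]
width: 0.583
```

{"name": "carry_out", "arguments": {"offset": [[0, -0.96, 3.4], [0, -0.96, 3.4], [0, -0.96, 3.4], [0, -0.5, 1.5], [0, 0, 0]], "delta_rot": [[0, 0, 0], [0, 0, 0], [0, 0, 0], [0, 0, 0], [0, 0, 0]]}}

```text
time: 5.57
tool_pos: [0.4809, -0.3703, 0.1986]
tcp_rot: [0.97, 1.344, -0.971]
wrist_force: [-0.0, -0.2, -0.2]
width: 0.586
```

```bash
python3 w.py w2
python3 - <<'E'
from h import *
p,X=cloud('wrist'); c=p.astype(int)
m=(c[...,0]-c[...,2]>50)&(X[...,2]<.02)&(np.hypot(X[...,0]-.4865,X[...,1]+.41)<.1)
q=X[m]; print('mat',m.sum(),q.mean(0).round(4),((q.min(0)+q.max(0))/2).round(4),(q.max(0)-q.min(0)).round(3))
E
python3 go.py .4865 -.410 .0225
```

```text
mat 6652 [ 0.4983 -0.4085  0.0063] [ 0.4976 -0.4087  0.0044] [0.127 0.149 0.01 ]
t 5.62 pos [ 0.4809 -0.368   0.1984] w 0.583 F [ 0.3  0.1 -1.5] q [-0.69  0.14  1.77  0.    1.24  0.56] xax [-0.001  0.001 -1.   ] zax [ 0.315 -0.949 -0.001]
d [17.59 -0.79  4.19]
```

View pics/w2.png

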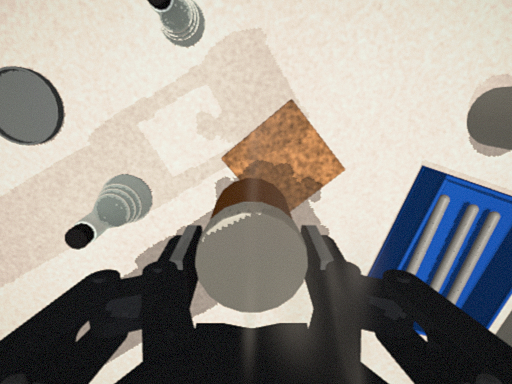

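The jar is held at (250,245), and the mat at (285,160) matches the top estimate. Next I lower it.

{"name": "carry_out", "arguments": {"offset": [[0, -0.35, 2.15], [0, -0.35, 2.15], [3.5, 0, 0], [3.5, 0, 0], [3.5, 0, 0]], "delta_rot": [[0, 0, 0], [0, 0, 0], [0, 0, 0], [0, 0, 0], [0, 0, 0]]}}

```text
time: 6.03
tool_pos: [0.4893, -0.4089, 0.0939]
tcp_rot: [0.968, 1.343, -0.967]
wrist_force: [0.2, 0.4, -1.5]
width: 0.587
```

{"name": "carry_out", "arguments": {"offset": [[2.5, 0, 0], [1.8, 0, 0], [1, 0, 0], [0.5, 0, 0], [0, 0, 0]], "delta_rot": [[0, 0, 0], [0, 0, 0], [0, 0, 0], [0, 0, 0], [0, 0, 0]]}}

```text
time: 6.45
tool_pos: [0.4883, -0.4087, 0.0352]
tcp_rot: [0.968, 1.347, -0.967]
wrist_force: [0.2, 0.4, -1.4]
width: 0.585
```

```bash
python3 go.py .488 -.411 .0225
```

```text
t 6.45 pos [ 0.4883 -0.4087  0.0352] w 0.585 F [ 0.2  0.4 -1.4] q [-0.74  0.35  1.83  0.    0.96  0.51] xax [-0.001  0.002 -1.   ] zax [ 0.318 -0.948 -0.002]
d [ 1.27 -0.1   0.21]
```

{"name": "carry_out", "arguments": {"offset": [[0.4, -0.1, 0.2], [0.3, 0, 0], [0.2, 0, 0], [0.2, 0, 0], [0.1, 0, 0]], "delta_rot": [[0, 0, 0], [0, 0, 0], [0, 0, 0], [0, 0, 0], [0, 0, 0]]}}

```text
time: 6.87
tool_pos: [0.4884, -0.4127, 0.0241]
tcp_rot: [0.968, 1.344, -0.968]
wrist_force: [0.2, 0.2, -1.1]
width: 0.58
```

```bash
python3 go.py .488 -.411 .0225
```

```text
t 6.87 pos [ 0.4884 -0.4127  0.0241] w 0.58 F [ 0.2  0.2 -1.1] q [-0.74  0.36  1.84  0.    0.94  0.51] xax [ 0.001 -0.    -1.   ] zax [ 0.317 -0.948  0.001]
d [ 0.16  0.02 -0.17]
```

{"name": "carry_out", "arguments": {"offset": [[0.1, 0, -0.15], [0.05, 0, 0], [0.05, 0, 0], [0, 0, 0], [0, 0, 0]], "delta_rot": [[0, 0, 0], [0, 0, 0], [0, 0, 0], [0, 0, 0], [0, 0, 0]]}}

```text
time: 7.28
tool_pos: [0.4878, -0.411, 0.0223]
tcp_rot: [0.968, 1.345, -0.968]
wrist_force: [-3.0, 2.7, 2.9]
width: 0.588
```

{"name": "carry_out", "arguments": {"offset": [[0.05, 0, 0], [0.05, 0, 0], [0, 0, 0], [0, 0, 0], [0, 0, 0]], "delta_rot": [[0, 0, 0], [0, 0, 0], [0, 0, 0], [0, 0, 0], [0, 0, 0]]}}

```text
time: 7.7
tool_pos: [0.4878, -0.411, 0.0222]
tcp_rot: [0.968, 1.345, -0.968]
wrist_force: [-3.4, 2.9, 9.7]
width: 0.585
```

{"name": "carry_out", "arguments": {"offset": [[-0.1, 0, 0], [0, 0, 0], [0, 0, 0], [0, 0, 0], [0, 0, 0]], "delta_rot": [[0, 0, 0], [0, 0, 0], [0, 0, 0], [0, 0, 0], [0, 0, 0]], "fingers": 1}}

```text
time: 8.12
tool_pos: [0.4877, -0.4109, 0.0214]
tcp_rot: [0.968, 1.345, -0.968]
wrist_force: [0.2, -0.0, 0.2]
width: 0.999
```

{"name": "carry_out", "arguments": {"offset": [[0, 0, 0], [0, 0, 0], [-1, 0, 0], [-3, 0, 0], [-4, 0, 0]], "delta_rot": [[0, 0, 0], [0, 0, 0], [0, 0, 0], [0, 0, 0], [0, 0, 0]]}}

```text
time: 8.53
tool_pos: [0.485, -0.4085, 0.0988]
tcp_rot: [0.97, 1.354, -0.969]
wrist_force: [-0.3, -0.6, -1.1]
width: 0.999
```

{"name": "carry_out", "arguments": {"offset": [[-4, 0, 0], [-4, 0, 0], [-4, 0, 0], [-2, 1, -2], [0, 2, -3.4]], "delta_rot": [[0, 0, 0], [0, 0, 0], [0, 0, 0], [0, 0, 0], [0, 0, 0]]}}

```text
time: 8.95
tool_pos: [0.5017, -0.3552, 0.2509]
tcp_rot: [0.968, 1.328, -0.971]
wrist_force: [1.0, -0.2, 0.4]
width: 1.002
```

{"name": "carry_out", "arguments": {"offset": [[0, 2, -3.4], [0, 2, -3.4], [0, 2, -3.4], [0, 2, -3.4], [0, 2, -3.4]], "delta_rot": [[0, 0, 0], [0, 0, 0], [0, 0, 0], [0, 0, 0], [0, 0, 0]]}}

```text
time: 9.37
tool_pos: [0.54, -0.1555, 0.2429]
tcp_rot: [0.969, 1.343, -0.968]
wrist_force: [0.4, -1.0, 0.3]
width: 0.996
```

{"name": "carry_out", "arguments": {"offset": [[0, 2, -3.4], [0, 2, -3.4], [0, 2, -3.4], [0, 2, -3.4], [0, 2, -3.4]], "delta_rot": [[0, 0, 0], [0, 0, 0], [0, 0, 0], [0, 0, 0], [0, 0, 0]]}}

```text
time: 9.78
tool_pos: [0.581, 0.0376, 0.2429]
tcp_rot: [0.969, 1.344, -0.967]
wrist_force: [0.9, -0.4, 0.4]
width: 0.998
```

{"name": "carry_out", "arguments": {"offset": [[0, 2, -3.4], [0, 1, -1.7], [0, 0, 0], [0, 0, 0], [0, 0, 0]], "delta_rot": [[0, 0, 0], [0, 0, 0], [0, 0, 0], [0, 0, 0], [0, 0, 0]]}}

```text
time: 10.2
tool_pos: [0.593, 0.0929, 0.2422]
tcp_rot: [0.968, 1.344, -0.968]
wrist_force: [-0.5, -0.9, -0.5]
width: 1.002
```

```bash
cat > b.py <<'E'
from h import *
import sys
x,y,z=map(float,sys.argv[2:5])
p,d=snap('wrist'); cv2.imwrite('pics/'+sys.argv[1]+'.png',p[...,::-1]); p,X=cloud('wrist'); c=p.astype(int)
m=(abs(X[...,2]-z)<.012)&(c.max(-1)<75)&(np.hypot(X[...,0]-x,X[...,1]-y)<.03)
q=X[m]; print('bung',m.sum(),q.mean(0).round(4),((q.min(0)+q.max(0))/2).round(4),(q.max(0)-q.min(0)).round(3))
E
python3 b.py w3 .616 .1885 .155; python3 go.py .616 .1885 .106
```

```text
bung 912 [0.6195 0.1909 0.1598] [0.6189 0.1919 0.1551] [0.025 0.027 0.015]
t 10.25 pos [0.593  0.0925 0.2421] w 1.0 F [-0.5  0.1  0.4] q [ 0.11  0.1   1.73 -0.    1.31  1.36] xax [ 0.    -0.001 -1.   ] zax [ 0.316 -0.949  0.001]
d [13.6   5.23 -8.39]
```

View pics/w3.png

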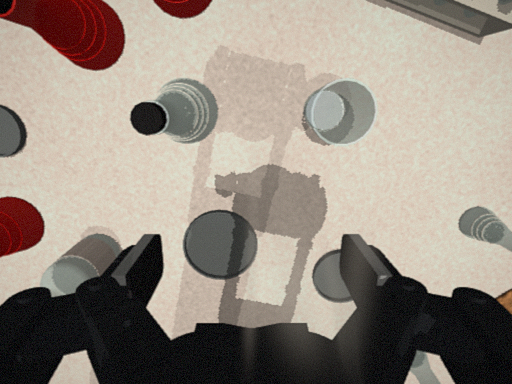

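The wrist view shows the clear flask's bung at (149,118), with the red ones well away. Its position is about (.6175,.190), within 3 mm of the top view. Next I descend on the neck.

{"name": "carry_out", "arguments": {"offset": [[0, 1.8, -2.83], [0, 1.8, -2.83], [0, 1.8, -2.83], [0, 0, 0], [2.5, 0, 0]], "delta_rot": [[0, 0, 0], [0, 0, 0], [0, 0, 0], [0, 0, 0], [0, 0, 0]]}}

```text
time: 10.67
tool_pos: [0.6214, 0.1922, 0.2228]
tcp_rot: [0.974, 1.338, -0.96]
wrist_force: [1.6, -0.4, 0.5]
width: 0.999
```

{"name": "carry_out", "arguments": {"offset": [[2.5, 0, 0], [2.5, 0, 0], [2.5, 0, 0], [2.5, 0, 0], [1.1, 0, 0]], "delta_rot": [[0, 0, 0], [0, 0, 0], [0, 0, 0], [0, 0, 0], [0, 0, 0]]}}

```text
time: 11.08
tool_pos: [0.615, 0.1885, 0.1019]
tcp_rot: [0.966, 1.348, -0.974]
wrist_force: [-0.7, -0.5, -0.8]
width: 1.001
```

{"name": "carry_out", "arguments": {"offset": [[0, 0, 0], [0, 0, 0], [0, 0, 0], [0, 0, 0], [0, 0, 0]], "delta_rot": [[0, 0, 0], [0, 0, 0], [0, 0, 0], [0, 0, 0], [0, 0, 0]], "fingers": -1, "newtons": 40}}

```text
time: 11.5
tool_pos: [0.6191, 0.1917, 0.1084]
tcp_rot: [0.971, 1.342, -0.965]
wrist_force: [1.0, 2.3, -0.2]
width: 0.329
```

{"name": "carry_out", "arguments": {"offset": [[0, 0, 0], [0, 0, 0], [0, 0, 0], [0, 0, 0], [0, 0, 0]], "delta_rot": [[0, 0, 0], [0, 0, 0], [0, 0, 0], [0, 0, 0], [0, 0, 0]]}}

```text
time: 11.92
tool_pos: [0.619, 0.1919, 0.1083]
tcp_rot: [0.97, 1.342, -0.965]
wrist_force: [-0.9, 1.7, 6.6]
width: 0.33
```

```bash
python3 go.py .448 .0915 .2; python3 w.py w4
python3 - <<'E'
from h import *
p,X=cloud('wrist'); print(1)
E
```

```text
t 11.92 pos [0.619  0.1919 0.1083] w 0.33 F [-0.9  1.7  6.6] q [0.26 0.29 1.76 0.   1.09 1.51] xax [ 0.004  0.001 -1.   ] zax [ 0.318 -0.948  0.   ]
d [ -9.25 -19.37   4.09]
1
```

{"name": "carry_out", "arguments": {"offset": [[-0.5, 0, 0], [-1.5, 0, 0], [-2, 0, 0], [-1.5, 0, 0], [-0.5, 0, 0]], "delta_rot": [[0, 0, 0], [0, 0, 0], [0, 0, 0], [0, 0, 0], [0, 0, 0]]}}

```text
time: 12.38
tool_pos: [0.6187, 0.1915, 0.1686]
tcp_rot: [0.97, 1.342, -0.965]
wrist_force: [1.2, 0.7, -1.0]
width: 0.328
```

{"name": "carry_out", "arguments": {"offset": [[0, -1, 0.2], [0, -2, 0.42], [0, -2.5, 0.52], [0, -2.8, 0.58], [0, -2.8, 0.58]], "delta_rot": [[0, 0, 0], [0, 0, 0], [0, 0, 0], [0, 0, 0], [0, 0, 0]]}}

```text
time: 12.8
tool_pos: [0.5165, 0.1331, 0.1636]
tcp_rot: [0.966, 1.347, -0.971]
wrist_force: [-0.6, -1.0, -1.8]
width: 0.328
```

{"name": "carry_out", "arguments": {"offset": [[0, -2.8, 0.58], [0, -2.5, 0.5], [0, -2, 0.4], [0, -0.9, 0.2], [0, 0, 0]], "delta_rot": [[0, 0, 0], [0, 0, 0], [0, 0, 0], [0, 0, 0], [0, 0, 0]]}}

```text
time: 13.22
tool_pos: [0.4441, 0.0911, 0.1642]
tcp_rot: [0.967, 1.347, -0.971]
wrist_force: [-0.1, -0.4, -1.4]
width: 0.33
```

```bash
python3 w.py w5; python3 go.py .449 .093 .1125
```

```text
t 13.27 pos [0.446  0.0918 0.165 ] w 0.325 F [ 1.2  1.  -0.9] q [ 0.15 -0.13  2.1   0.    1.17  1.4 ] xax [-0.001  0.    -1.   ] zax [ 0.316 -0.949 -0.   ]
d [ 5.25  0.33 -0.02]
```

View pics/w5.png

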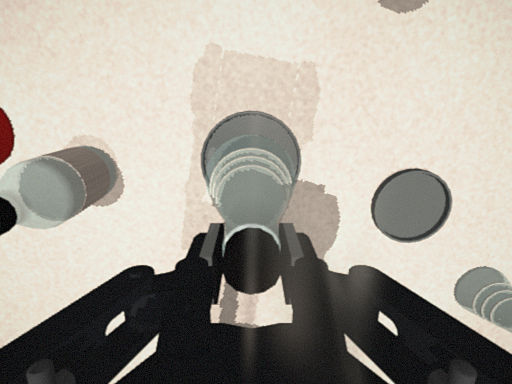

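The flask is held upright with its bung at (251,258), above the large dish at (251,158). Next I lower it.

{"name": "carry_out", "arguments": {"offset": [[0, 0.3, 0], [1.2, 0, 0], [1.2, 0, 0], [1, 0, 0], [0.5, 0, 0]], "delta_rot": [[0, 0, 0], [0, 0, 0], [0, 0, 0], [0, 0, 0], [0, 0, 0]]}}

```text
time: 13.68
tool_pos: [0.4484, 0.0931, 0.1237]
tcp_rot: [0.966, 1.348, -0.971]
wrist_force: [-1.6, -0.2, -2.2]
width: 0.328
```

{"name": "carry_out", "arguments": {"offset": [[0.4, 0, 0], [0.3, 0, 0], [0.2, 0, 0], [0.1, 0, 0], [0, 0, 0]], "delta_rot": [[0, 0, 0], [0, 0, 0], [0, 0, 0], [0, 0, 0], [0, 0, 0]]}}

```text
time: 14.1
tool_pos: [0.4501, 0.0932, 0.1169]
tcp_rot: [0.968, 1.345, -0.968]
wrist_force: [-0.6, -0.1, -1.8]
width: 0.327
```

```bash
python3 go.py .449 .093 .1125
```

```text
t 14.1 pos [0.4501 0.0932 0.1169] w 0.327 F [-0.6 -0.1 -1.8] q [ 0.15 -0.07  2.14  0.    1.07  1.4 ] xax [ 0.  0. -1.] zax [ 0.317 -0.948  0.   ]
d [ 0.44 -0.1  -0.02]
```

{"name": "carry_out", "arguments": {"offset": [[0.15, 0, 0], [0.15, 0, 0], [0.05, 0, 0], [0.05, 0, 0], [0, 0, 0]], "delta_rot": [[0, 0, 0], [0, 0, 0], [0, 0, 0], [0, 0, 0], [0, 0, 0]]}}

```text
time: 14.52
tool_pos: [0.4499, 0.0931, 0.1128]
tcp_rot: [0.968, 1.345, -0.968]
wrist_force: [-0.8, -0.3, -1.7]
width: 0.327
```

{"name": "carry_out", "arguments": {"offset": [[0.05, 0, 0], [0.05, 0, 0], [0, 0, 0], [0, 0, 0], [0, 0, 0]], "delta_rot": [[0, 0, 0], [0, 0, 0], [0, 0, 0], [0, 0, 0], [0, 0, 0]]}}

```text
time: 14.93
tool_pos: [0.4503, 0.0933, 0.1125]
tcp_rot: [0.969, 1.344, -0.967]
wrist_force: [-2.2, 0.8, 4.9]
width: 0.329
```

{"name": "carry_out", "arguments": {"offset": [[-0.1, 0, 0], [0, 0, 0], [0, 0, 0], [0, 0, 0], [0, 0, 0]], "delta_rot": [[0, 0, 0], [0, 0, 0], [0, 0, 0], [0, 0, 0], [0, 0, 0]], "fingers": 1}}

```text
time: 15.35
tool_pos: [0.4498, 0.0931, 0.1125]
tcp_rot: [0.968, 1.345, -0.968]
wrist_force: [0.4, -0.7, -0.0]
width: 0.995
```

{"name": "carry_out", "arguments": {"offset": [[0, 0, 0], [-1, 0, 0], [-2.5, 0, 0], [-4, 0, 0], [-4, 0, 0]], "delta_rot": [[0, 0, 0], [0, 0, 0], [0, 0, 0], [0, 0, 0], [0, 0, 0]]}}

```text
time: 15.77
tool_pos: [0.4485, 0.0929, 0.2284]
tcp_rot: [0.967, 1.347, -0.97]
wrist_force: [0.7, -0.1, -0.3]
width: 0.997
```

{"name": "carry_out", "arguments": {"offset": [[-1.5, 0, 0], [0, -2, 2.7], [0, -2, 2.7], [0, -2, 2.7], [0, -2, 2.7]], "delta_rot": [[0, 0, 0], [0, 0, 0], [0, 0, 0], [0, 0, 0], [0, 0, 0]]}}

```text
time: 16.18
tool_pos: [0.4079, -0.0356, 0.244]
tcp_rot: [0.967, 1.344, -0.966]
wrist_force: [0.4, -0.6, -0.0]
width: 1.0
```

{"name": "carry_out", "arguments": {"offset": [[1, -2, 2.7], [1, -2, 2.7], [1, -2, 2.7], [1, -2, 2.7], [0, -2, 2.7]], "delta_rot": [[0, 0, 0], [0, 0, 0], [0, 0, 0], [0, 0, 0], [0, 0, 0]]}}

```text
time: 16.6
tool_pos: [0.3543, -0.1951, 0.2016]
tcp_rot: [0.968, 1.347, -0.969]
wrist_force: [0.4, 0.1, -0.8]
width: 0.999
```

{"name": "carry_out", "arguments": {"offset": [[0, -1, 1.35], [0, 0, 0], [0, 0, 0], [0, 0, 0], [0, 0, 0]], "delta_rot": [[0, 0, 0], [0, 0, 0], [0, 0, 0], [0, 0, 0], [0, 0, 0]]}}

```text
time: 17.02
tool_pos: [0.3515, -0.2095, 0.2031]
tcp_rot: [0.968, 1.345, -0.967]
wrist_force: [-0.0, 0.0, -0.7]
width: 0.998
```

```bash
python3 b.py w6 .3825 -.236 .115; python3 go.py .3835 -.235 .069
```

```text
bung 451 [ 0.384  -0.2341  0.1198] [ 0.3835 -0.2347  0.115 ] [0.019 0.019 0.015]
t 17.07 pos [ 0.3515 -0.2094  0.203 ] w 1.003 F [ 0.7  0.5 -0.3] q [-0.6  -0.26  2.14  0.    1.27  0.65] xax [ 0.  0. -1.] zax [ 0.319 -0.948  0.   ]
d [13.41  2.21  3.44]
```

View pics/w6.png

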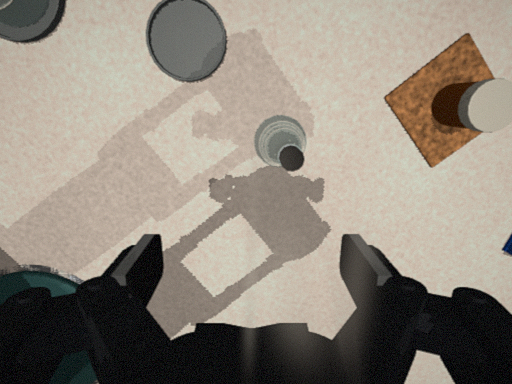

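The jar stands on the mat at (450,105), and the medium flask's bung is at (291,157). The wrist position agrees with the top view to 2 mm. Next I grasp the medium flask.

{"name": "carry_out", "arguments": {"offset": [[0, 1.1, 1.7], [0, 1.1, 1.7], [2.5, 0, 0], [2.5, 0, 0], [2.5, 0, 0]], "delta_rot": [[0, 0, 0], [0, 0, 0], [0, 0, 0], [0, 0, 0], [0, 0, 0]]}}

```text
time: 17.48
tool_pos: [0.384, -0.2351, 0.1276]
tcp_rot: [0.967, 1.344, -0.966]
wrist_force: [-0.6, 0.1, -0.6]
width: 0.998
```

{"name": "carry_out", "arguments": {"offset": [[2.5, 0, 0], [2, 0, 0], [1.2, 0, 0], [0.2, 0, 0], [0, 0, 0]], "delta_rot": [[0, 0, 0], [0, 0, 0], [0, 0, 0], [0, 0, 0], [0, 0, 0]]}}

```text
time: 17.9
tool_pos: [0.3824, -0.2343, 0.068]
tcp_rot: [0.967, 1.348, -0.967]
wrist_force: [1.2, -0.4, 1.3]
width: 0.997
```

{"name": "carry_out", "arguments": {"offset": [[0, 0, 0], [0, 0, 0], [0, 0, 0], [0, 0, 0], [0, 0, 0]], "delta_rot": [[0, 0, 0], [0, 0, 0], [0, 0, 0], [0, 0, 0], [0, 0, 0]], "fingers": -1, "newtons": 35}}

```text
time: 18.32
tool_pos: [0.3832, -0.236, 0.0695]
tcp_rot: [0.968, 1.343, -0.968]
wrist_force: [0.6, 0.2, -0.1]
width: 0.299
```

{"name": "carry_out", "arguments": {"offset": [[0, 0, 0], [0, 0, 0], [0, 0, 0], [0, 0, 0], [0, 0, 0]], "delta_rot": [[0, 0, 0], [0, 0, 0], [0, 0, 0], [0, 0, 0], [0, 0, 0]]}}

```text
time: 18.73
tool_pos: [0.3832, -0.236, 0.0696]
tcp_rot: [0.968, 1.344, -0.968]
wrist_force: [-0.7, 1.2, 5.3]
width: 0.254
```

```bash
python3 go.py .4575 -.0985 .12
```

```text
t 18.73 pos [ 0.3832 -0.236   0.0696] w 0.254 F [-0.7  1.2  5.3] q [-0.61 -0.03  2.21  0.    0.97  0.64] xax [ 0.001 -0.    -1.   ] zax [ 0.317 -0.948  0.001]
d [ -5.04  11.4  -10.68]
```

{"name": "carry_out", "arguments": {"offset": [[-0.5, 0, 0], [-1.2, 0, 0], [-1.6, 0, 0], [-1.2, 0, 0], [-0.5, 0, 0]], "delta_rot": [[0, 0, 0], [0, 0, 0], [0, 0, 0], [0, 0, 0], [0, 0, 0]]}}

```text
time: 19.15
tool_pos: [0.3834, -0.2363, 0.1204]
tcp_rot: [0.968, 1.342, -0.968]
wrist_force: [-0.5, -0.1, -0.9]
width: 0.26
```

{"name": "carry_out", "arguments": {"offset": [[0, 1, -1], [0, 2, -1.9], [0, 2.2, -2], [0, 2.2, -2], [0, 2, -1.9]], "delta_rot": [[0, 0, 0], [0, 0, 0], [0, 0, 0], [0, 0, 0], [0, 0, 0]]}}

```text
time: 19.57
tool_pos: [0.444, -0.1211, 0.1183]
tcp_rot: [0.969, 1.345, -0.969]
wrist_force: [0.7, -0.7, -0.8]
width: 0.26
```

{"name": "carry_out", "arguments": {"offset": [[0, 1.4, -1.3], [0, 0.6, -0.6], [0, 0, 0], [0, 0, 0], [0, 0, 0]], "delta_rot": [[0, 0, 0], [0, 0, 0], [0, 0, 0], [0, 0, 0], [0, 0, 0]]}}

```text
time: 19.98
tool_pos: [0.4562, -0.0988, 0.1184]
tcp_rot: [0.968, 1.345, -0.969]
wrist_force: [-0.0, 0.4, -1.9]
width: 0.261
```

```bash
python3 w.py w7; python3 go.py .4575 -.0985 .0738
```

```text
t 20.03 pos [ 0.4562 -0.0989  0.1185] w 0.258 F [-0.3 -0.3 -0. ] q [-0.27 -0.06  2.13 -0.    1.07  0.98] xax [-0.001 -0.    -1.   ] zax [ 0.316 -0.949  0.   ]
d [ 4.47  0.14 -0.  ]
```

View pics/w7.png

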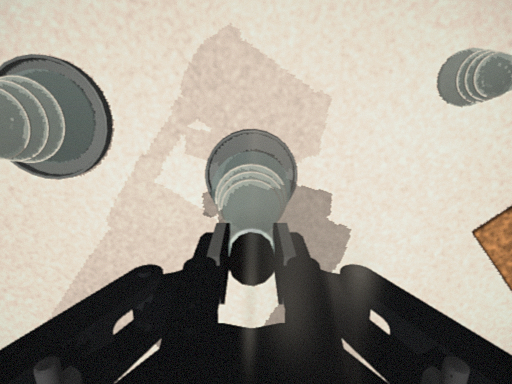

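The medium flask is held above the medium dish at (251,172), aligned with it. The large flask sits in its dish at left. Next I lower the medium one.

{"name": "carry_out", "arguments": {"offset": [[0.8, 0.1, 0], [1, 0, 0], [1, 0, 0], [0.6, 0, 0], [0.3, 0, 0]], "delta_rot": [[0, 0, 0], [0, 0, 0], [0, 0, 0], [0, 0, 0], [0, 0, 0]]}}

```text
time: 20.45
tool_pos: [0.4562, -0.0975, 0.0796]
tcp_rot: [0.968, 1.348, -0.97]
wrist_force: [0.0, 0.4, -0.9]
width: 0.26
```

{"name": "carry_out", "arguments": {"offset": [[0.2, 0, 0], [0.2, 0, 0], [0.1, 0, 0], [0, 0, 0], [0, 0, 0]], "delta_rot": [[0, 0, 0], [0, 0, 0], [0, 0, 0], [0, 0, 0], [0, 0, 0]]}}

```text
time: 20.87
tool_pos: [0.4581, -0.0977, 0.0771]
tcp_rot: [0.968, 1.344, -0.968]
wrist_force: [-0.9, 0.1, -1.8]
width: 0.26
```

{"name": "carry_out", "arguments": {"offset": [[0.1, 0, 0], [0.1, 0, 0], [0.05, 0, 0], [0, 0, 0], [0, 0, 0]], "delta_rot": [[0, 0, 0], [0, 0, 0], [0, 0, 0], [0, 0, 0], [0, 0, 0]]}}

```text
time: 21.28
tool_pos: [0.4578, -0.0977, 0.0743]
tcp_rot: [0.968, 1.345, -0.968]
wrist_force: [0.3, -0.3, -1.0]
width: 0.261
```

{"name": "carry_out", "arguments": {"offset": [[0.05, 0, 0], [0.05, 0, 0], [0, 0, 0], [0, 0, 0], [0, 0, 0]], "delta_rot": [[0, 0, 0], [0, 0, 0], [0, 0, 0], [0, 0, 0], [0, 0, 0]]}}

```text
time: 21.7
tool_pos: [0.4581, -0.0977, 0.0737]
tcp_rot: [0.968, 1.344, -0.968]
wrist_force: [-0.7, 0.0, 3.9]
width: 0.264
```

{"name": "carry_out", "arguments": {"offset": [[-0.05, 0, 0], [0, 0, 0], [0, 0, 0], [0, 0, 0], [0, 0, 0]], "delta_rot": [[0, 0, 0], [0, 0, 0], [0, 0, 0], [0, 0, 0], [0, 0, 0]], "fingers": 1}}

```text
time: 22.12
tool_pos: [0.4577, -0.0977, 0.0736]
tcp_rot: [0.968, 1.345, -0.968]
wrist_force: [0.7, -0.4, 0.1]
width: 0.947
```

{"name": "carry_out", "arguments": {"offset": [[0, 0, 0], [-1, 0, 0], [-2.5, 0, 0], [-4, 0, 0], [-4, 0, 0]], "delta_rot": [[0, 0, 0], [0, 0, 0], [0, 0, 0], [0, 0, 0], [0, 0, 0]]}}

```text
time: 22.53
tool_pos: [0.4564, -0.0973, 0.1894]
tcp_rot: [0.968, 1.348, -0.97]
wrist_force: [0.7, -0.4, -0.8]
width: 1.0
```

{"name": "carry_out", "arguments": {"offset": [[0, 0.9, 3.4], [0, 0.9, 3.4], [0, 0.9, 3.4], [0, 0.9, 3.4], [0, 0.9, 3.4]], "delta_rot": [[0, 0, 0], [0, 0, 0], [0, 0, 0], [0, 0, 0], [0, 0, 0]]}}

```text
time: 22.95
tool_pos: [0.5554, -0.2461, 0.1899]
tcp_rot: [0.968, 1.344, -0.968]
wrist_force: [1.0, 0.2, -0.2]
width: 1.001
```

{"name": "carry_out", "arguments": {"offset": [[0, 0, 0], [0, 0, 0], [0, 0, 0], [0, 0, 0], [0, 0, 0]], "delta_rot": [[0, 0, 0], [0, 0, 0], [0, 0, 0], [0, 0, 0], [0, 0, 0]]}}

```text
time: 23.37
tool_pos: [0.5539, -0.2436, 0.1891]
tcp_rot: [0.968, 1.345, -0.967]
wrist_force: [0.1, 0.1, 0.1]
width: 1.006
```

```bash
python3 b.py w8 .601 -.251 .095; python3 go.py .601 -.251 .051
```

```text
bung 309 [ 0.602  -0.2507  0.1003] [ 0.6012 -0.2508  0.0966] [0.018 0.017 0.012]
t 23.42 pos [ 0.554  -0.2436  0.1892] w 1.0 F [0.  0.6 0.2] q [-0.46  0.14  1.78  0.    1.22  0.79] xax [ 0.  0. -1.] zax [ 0.318 -0.948  0.   ]
d [13.82  4.22  2.2 ]
```

View pics/w8.png

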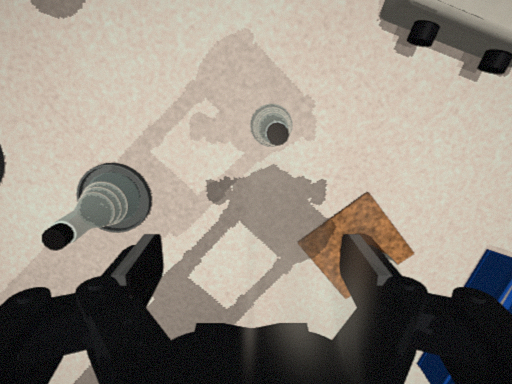

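The small flask's bung is at (277,132), and the medium flask stands in its dish at (115,197). The jar is hidden behind the right finger, so I'll check it numerically in the top view while grasping the small flask.

Run:
```python
from h import *
snap('top'); p,X=cloud('top')
for n,x,y,z,r in (('jar',.4865,-.41,.072,.05),('L',.447,.0915,.164,.05),('M',.456,-.1,.124,.05)):
    m=(abs(X[...,2]-z)<.008)&(np.hypot(X[...,0]-x,X[...,1]-y)<r); q=X[m]
    print(n,m.sum(),((q.min(0)+q.max(0))/2).round(4) if m.sum() else '')
```

```text
jar 7 [ 0.4917 -0.3895  0.0673]
L 86 [0.4486 0.0913 0.1644]
M 51 [ 0.4565 -0.0987  0.1234]
```

{"name": "carry_out", "arguments": {"offset": [[0, 2.1, 1.1], [0, 2.1, 1.1], [2.5, 0, 0], [2.5, 0, 0], [2.5, 0, 0]], "delta_rot": [[0, 0, 0], [0, 0, 0], [0, 0, 0], [0, 0, 0], [0, 0, 0]]}}

```text
time: 23.88
tool_pos: [0.6021, -0.2518, 0.114]
tcp_rot: [0.967, 1.343, -0.967]
wrist_force: [0.6, 1.0, 0.0]
width: 0.999
```

{"name": "carry_out", "arguments": {"offset": [[2.5, 0, 0], [2, 0, 0], [1.4, 0, 0], [0.4, 0, 0], [0, 0, 0]], "delta_rot": [[0, 0, 0], [0, 0, 0], [0, 0, 0], [0, 0, 0], [0, 0, 0]]}}

```text
time: 24.3
tool_pos: [0.6003, -0.2514, 0.0496]
tcp_rot: [0.968, 1.347, -0.969]
wrist_force: [-0.4, 1.0, 0.2]
width: 1.0
```

{"name": "carry_out", "arguments": {"offset": [[0, 0, 0], [0, 0, 0], [0, 0, 0], [0, 0, 0], [0, 0, 0]], "delta_rot": [[0, 0, 0], [0, 0, 0], [0, 0, 0], [0, 0, 0], [0, 0, 0]], "fingers": -1}}

```text
time: 24.72
tool_pos: [0.6019, -0.2525, 0.0519]
tcp_rot: [0.968, 1.343, -0.968]
wrist_force: [-0.8, -0.9, -0.4]
width: 0.304
```

{"name": "carry_out", "arguments": {"offset": [[0, 0, 0], [0, 0, 0], [0, 0, 0], [0, 0, 0], [0, 0, 0]], "delta_rot": [[0, 0, 0], [0, 0, 0], [0, 0, 0], [0, 0, 0], [0, 0, 0]]}}

```text
time: 25.13
tool_pos: [0.602, -0.2523, 0.0518]
tcp_rot: [0.968, 1.343, -0.968]
wrist_force: [-0.3, 0.9, 5.8]
width: 0.231
```

```bash
python3 go.py .5165 .4235 .24
```

```text
t 25.13 pos [ 0.602  -0.2523  0.0518] w 0.231 F [-0.3  0.9  5.8] q [-0.44  0.35  1.79  0.    1.    0.81] xax [ 0.001 -0.    -1.   ] zax [ 0.317 -0.948  0.001]
d [-18.86  13.36 -66.79]
```

{"name": "carry_out", "arguments": {"offset": [[-0.5, 0, 0], [-2, 0, 0], [-3.5, 0, 0], [-4, 0, 0], [-4, 0, 0]], "delta_rot": [[0, 0, 0], [0, 0, 0], [0, 0, 0], [0, 0, 0], [0, 0, 0]]}}

```text
time: 25.55
tool_pos: [0.5999, -0.2517, 0.1905]
tcp_rot: [0.968, 1.348, -0.969]
wrist_force: [0.3, 0.4, 0.8]
width: 0.23
```

{"name": "carry_out", "arguments": {"offset": [[-3.5, 0, 0], [-1.5, 0.2, -1], [0, 0.5, -2.5], [0, 0.74, -3.7], [0, 0.74, -3.7]], "delta_rot": [[0, 0, 0], [0, 0, 0], [0, 0, 0], [0, 0, 0], [0, 0, 0]]}}

```text
time: 25.97
tool_pos: [0.5866, -0.1411, 0.2401]
tcp_rot: [0.97, 1.345, -0.97]
wrist_force: [0.6, -0.2, -0.9]
width: 0.233
```

{"name": "carry_out", "arguments": {"offset": [[0, 0.74, -3.7], [0, 0.74, -3.7], [0, 0.74, -3.7], [0, 0.74, -3.7], [0, 0.74, -3.7]], "delta_rot": [[0, 0, 0], [0, 0, 0], [0, 0, 0], [0, 0, 0], [0, 0, 0]]}}

```text
time: 26.38
tool_pos: [0.5621, 0.0472, 0.2394]
tcp_rot: [0.968, 1.346, -0.97]
wrist_force: [0.2, 0.3, -0.6]
width: 0.234
```

{"name": "carry_out", "arguments": {"offset": [[0, 0.74, -3.7], [0, 0.74, -3.7], [0, 0.74, -3.7], [0, 0.74, -3.7], [0, 0.74, -3.7]], "delta_rot": [[0, 0, 0], [0, 0, 0], [0, 0, 0], [0, 0, 0], [0, 0, 0]]}}

```text
time: 26.8
tool_pos: [0.5385, 0.2342, 0.2394]
tcp_rot: [0.967, 1.346, -0.97]
wrist_force: [-0.1, -0.2, -0.1]
width: 0.225
```

{"name": "carry_out", "arguments": {"offset": [[0, 0.74, -3.7], [0, 0.74, -3.7], [0, 0.74, -3.7], [0, 0.4, -2.2], [0, 0, 0]], "delta_rot": [[0, 0, 0], [0, 0, 0], [0, 0, 0], [0, 0, 0], [0, 0, 0]]}}

```text
time: 27.22
tool_pos: [0.5204, 0.3714, 0.2389]
tcp_rot: [0.964, 1.349, -0.966]
wrist_force: [-1.1, -0.8, 0.5]
width: 0.227
```

```bash
python3 w.py w9
python3 - <<'E'
from h import *
p,X=cloud('wrist'); c=p.astype(int)
m=(c.max(-1)<130)&(abs(X[...,2])<.018)&(np.hypot(X[...,0]-.5155,X[...,1]-.423)<.05)
q=X[m]; print('dish',m.sum(),((q.min(0)+q.max(0))/2).round(4),(q.max(0)-q.min(0)).round(3))
p2,d=snap('top'); cv2.imwrite('pics/c9.png',np.hstack([p,p2])[...,::-1][:, :])
i=cv2.imread('pics/c9.png'); cv2.imwrite('pics/c9.png',cv2.resize(i,(800,300),interpolation=cv2.INTER_AREA))
E
python3 go.py .5165 .4235 .056
```

```text
dish 979 [0.5157 0.4241 0.008 ] [0.067 0.067 0.013]
t 27.32 pos [0.5215 0.3674 0.2392] w 0.234 F [-0.5 -0.7 -0.6] q [ 0.57  0.18  1.65 -0.    1.32  1.82] xax [-0.002 -0.002 -1.   ] zax [ 0.319 -0.948  0.001]
d [18.31  1.37 -5.5 ]
```

View pics/c9.png

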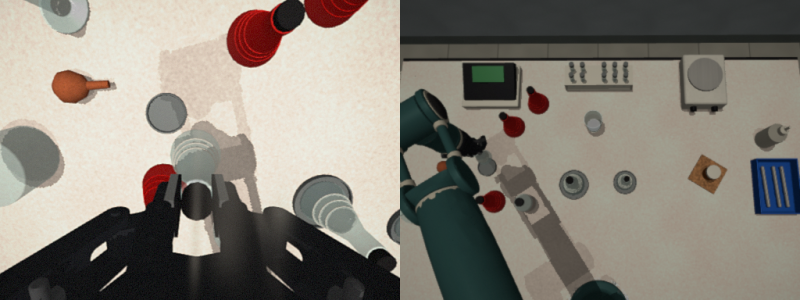

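The right half (top view) shows the jar standing on the mat and the large and medium flasks in their dishes. In the left half the small dish is at (166,112) in the 400-px wide view, with world position (.516,.424). Next I move over it and lower.

{"name": "carry_out", "arguments": {"offset": [[0, 0.6, -2.7], [0, 0.7, -2.8], [0, 0, 0], [2, 0, 0], [3, 0, 0]], "delta_rot": [[0, 0, 0], [0, 0, 0], [0, 0, 0], [0, 0, 0], [0, 0, 0]]}}

```text
time: 27.73
tool_pos: [0.5202, 0.4236, 0.1943]
tcp_rot: [0.974, 1.342, -0.962]
wrist_force: [0.8, -0.9, -0.2]
width: 0.232
```

{"name": "carry_out", "arguments": {"offset": [[3, 0, 0], [3, 0, 0], [2, 0, 0], [1, 0, 0], [0, 0, 0]], "delta_rot": [[0, 0, 0], [0, 0, 0], [0, 0, 0], [0, 0, 0], [0, 0, 0]]}}

```text
time: 28.15
tool_pos: [0.5158, 0.42, 0.0969]
tcp_rot: [0.964, 1.346, -0.975]
wrist_force: [-0.0, 0.7, -0.3]
width: 0.234
```

{"name": "carry_out", "arguments": {"offset": [[0, 0, 0], [0, 0, 0], [0, 0, 0], [0, 0, 0], [0, 0, 0]], "delta_rot": [[0, 0, 0], [0, 0, 0], [0, 0, 0], [0, 0, 0], [0, 0, 0]]}}

```text
time: 28.57
tool_pos: [0.5185, 0.4238, 0.1025]
tcp_rot: [0.97, 1.344, -0.966]
wrist_force: [-0.5, 0.7, -1.0]
width: 0.232
```

```bash
python3 w.py w10; python3 go.py .5165 .4235 .056
```

```text
t 28.62 pos [0.5183 0.4237 0.1021] w 0.232 F [ 0.4  0.1 -0.2] q [ 0.65  0.33  1.72 -0.    1.09  1.9 ] xax [ 0.002  0.001 -1.   ] zax [ 0.317 -0.948 -0.001]
d [ 4.61 -0.18 -0.04]
```

View pics/w10.png

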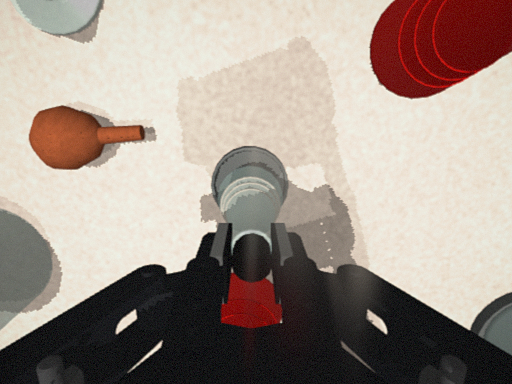

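The flask is aligned over the small dish at (250,180). The red decoy shows at (250,300), behind the gripper, so I'll check its clearance.

Run:
```python
from h import *
import cv2
f=cv2.imread('pics/top0.png')
c=get_calibration('top'); R=np.array(c['R']);t=np.array(c['t'])
# bung of red flask at top0 px (102,257) at z=.158, base centre (120,258) z~.01
for u,v,z in ((102,257,.158),(120,258,.015)):
    o=-R.T@t; r=R.T@np.array([(u-c['cx'])/c['fx'],(v-c['cy'])/c['fy'],1]); X=o+r*(z-o[2])/r[2]
    d=X-np.array([.518,.4237,0]); print(X.round(3),'tool y,z',(d@[.948,.317,0]).round(3),(d@[.317,-.948,0]).round(3))
```

```text
[0.379 0.383 0.158] tool y,z -0.144 -0.006
[0.382 0.383 0.015] tool y,z -0.142 -0.005
```

{"name": "carry_out", "arguments": {"offset": [[0.8, -0.15, 0], [1, 0, 0], [1, 0, 0], [0.6, 0, 0], [0.3, 0, 0]], "delta_rot": [[0, 0, 0], [0, 0, 0], [0, 0, 0], [0, 0, 0], [0, 0, 0]]}}

```text
time: 29.03
tool_pos: [0.5148, 0.4216, 0.061]
tcp_rot: [0.965, 1.346, -0.972]
wrist_force: [0.2, -0.7, 0.4]
width: 0.232
```

{"name": "carry_out", "arguments": {"offset": [[0.3, 0, 0], [0.2, 0, 0], [0.1, 0, 0], [0, 0, 0], [0, 0, 0]], "delta_rot": [[0, 0, 0], [0, 0, 0], [0, 0, 0], [0, 0, 0], [0, 0, 0]]}}

```text
time: 29.45
tool_pos: [0.5165, 0.4229, 0.0582]
tcp_rot: [0.969, 1.345, -0.968]
wrist_force: [0.6, -0.4, -0.1]
width: 0.235
```

{"name": "carry_out", "arguments": {"offset": [[0.05, 0, 0], [0.05, 0, 0], [0.05, 0, 0], [0, 0, 0], [0, 0, 0]], "delta_rot": [[0, 0, 0], [0, 0, 0], [0, 0, 0], [0, 0, 0], [0, 0, 0]]}}

```text
time: 29.87
tool_pos: [0.5162, 0.4227, 0.0563]
tcp_rot: [0.968, 1.345, -0.968]
wrist_force: [-0.7, 1.6, -0.5]
width: 0.232
```

{"name": "carry_out", "arguments": {"offset": [[0.05, 0, 0], [0.05, 0, 0], [0, 0, 0], [0, 0, 0], [0, 0, 0]], "delta_rot": [[0, 0, 0], [0, 0, 0], [0, 0, 0], [0, 0, 0], [0, 0, 0]]}}

```text
time: 30.28
tool_pos: [0.5166, 0.423, 0.0559]
tcp_rot: [0.969, 1.345, -0.967]
wrist_force: [-1.1, 0.1, 3.7]
width: 0.232
```

{"name": "carry_out", "arguments": {"offset": [[-0.05, 0, 0], [0, 0, 0], [0, 0, 0], [0, 0, 0], [0, 0, 0]], "delta_rot": [[0, 0, 0], [0, 0, 0], [0, 0, 0], [0, 0, 0], [0, 0, 0]], "fingers": 1}}

```text
time: 30.7
tool_pos: [0.5161, 0.4225, 0.0554]
tcp_rot: [0.968, 1.345, -0.969]
wrist_force: [0.4, -0.3, 0.4]
width: 0.924
```

{"name": "carry_out", "arguments": {"offset": [[0, 0, 0], [-1, 0, 0], [-2.5, 0, 0], [-4, 0, 0], [-4, 0, 0]], "delta_rot": [[0, 0, 0], [0, 0, 0], [0, 0, 0], [0, 0, 0], [0, 0, 0]]}}

```text
time: 31.12
tool_pos: [0.515, 0.4217, 0.1707]
tcp_rot: [0.965, 1.346, -0.971]
wrist_force: [0.9, 1.4, 0.2]
width: 1.003
```

{"name": "carry_out", "arguments": {"offset": [[-4, 0, 0], [-4, 0, 0], [-3, 0, 0], [0, 0, 3], [0, 0, 4]], "delta_rot": [[0, 0, 0], [0, 0, 0], [0, 0, 0], [0, 0, 0], [0, 0, 0]]}}

```text
time: 31.53
tool_pos: [0.5394, 0.3593, 0.2862]
tcp_rot: [0.971, 1.344, -0.957]
wrist_force: [1.0, -0.2, -0.4]
width: 1.001
```

{"name": "carry_out", "arguments": {"offset": [[0, 0, 4], [0, 0, 4], [0, 0, 4], [0, 0, 4], [0, 0, 4]], "delta_rot": [[0, 0, 0], [0, 0, 0], [0, 0, 0], [0, 0, 0], [0, 0, 0]]}}

```text
time: 31.95
tool_pos: [0.6022, 0.1649, 0.2819]
tcp_rot: [0.969, 1.344, -0.967]
wrist_force: [0.9, 1.1, -0.8]
width: 0.999
```

{"name": "carry_out", "arguments": {"offset": [[0, 0, 4], [0, 0, 4], [0, 0, 3], [0, 0, 0], [0, 0, 0]], "delta_rot": [[0, 0, 0], [0, 0, 0], [0, 0, 0], [0, 0, 0], [0, 0, 0]]}}

```text
time: 32.37
tool_pos: [0.6371, 0.0606, 0.2814]
tcp_rot: [0.971, 1.343, -0.97]
wrist_force: [-0.3, 0.3, -0.7]
width: 0.997
```

Run:
```python
from h import *
p,d=snap('top'); s,_=snap('side')
cv2.imwrite('pics/fin.png',cv2.resize(np.hstack([p,s]),(800,300),interpolation=cv2.INTER_AREA)[...,::-1])
p,X=cloud('top')
for n,x,y,z,r in (('jar',.4865,-.41,.072,.05),('L',.447,.0915,.164,.05),('M',.456,-.1,.124,.05),('S',.515,.422,.104,.04)):
    m=(abs(X[...,2]-z)<.008)&(np.hypot(X[...,0]-x,X[...,1]-y)<r); q=X[m]
    print(n,m.sum(),((q.min(0)+q.max(0))/2-[x,y,0]).round(4) if m.sum() else '')
```

```text
jar 266 [ 0.0009 -0.002   0.0715]
L 0 
M 49 [0.0007 0.0012 0.1241]
S 42 [-0.0004 -0.001   0.1021]
```

View pics/fin.png

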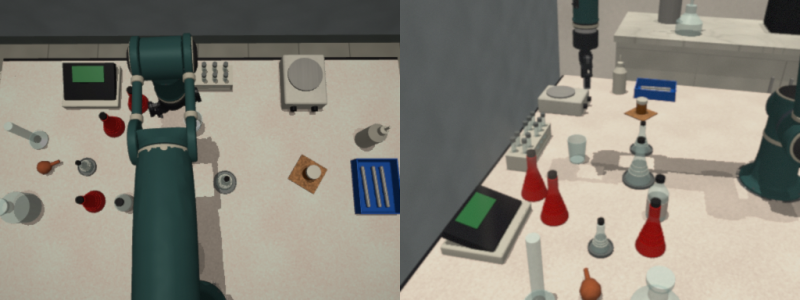

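The side view shows all three flasks upright in their dishes, the jar on the mat, and the beaker and bottle standing. Every measured offset is within about 2 mm. I'm handing in.

```bash
python3 -c "
from workcell import *
print(finish_job())"
```

```text
the job is handed in; nothing more can be done
None
```

I moved the jar to the middle of the cork mat. Then I stood the large, medium and small flasks, in that order, in the dishes of their own size. Each was lowered to light contact (under 10 N at the wrist) and released. I handed in at about 32.5 s with the gripper well clear of everything.

**Final positions:** the last top-view check put the jar and the medium and small flasks upright and within about 2 mm of their centres. The side view showed all three flasks upright in their dishes, and the beaker and bottle still standing; I didn't measure whether those two had shifted.

**Checks that failed or disagreed:**
- **Large flask:** the arm hid it from the top camera in the last check. An earlier reading, after it was released, had it about 2 mm off centre, and the final side view shows it upright in its dish.
- **Jar:** one reading part-way through saw only a few pixels of it, probably because the arm was in the way. Two later top views showed it standing on the mat.
- **Cameras:** the wrist and top views differed by 2–3 mm throughout, so I used values between the two.

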